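# Fold back the bifold door of the dowel-block bay

### The arm

A 6-joint arm with a two-finger parallel gripper is mounted at the origin on the work surface. World frame = base frame: x ahead of the robot, y to its left, z up, the work surface at z = 0. Lengths are in mm, angles in rad, forces in N, time in s.
With the tool pointing down it reaches from about 325 to 775 mm from the base axis. Payload 5.5 kg.
Tool frame: the origin (TCP) lies midway between the tips of the shut fingers; the grasp point (between the pads) lies 19 mm behind it; z points along the fingers, y is the direction in which the jaws open and shut (so a half turn about z gives the same grasp; the last joint's range is limited). The gripper opens to 88 mm and grips with 3 to 60 N. Pads are 20 mm wide; open, the fingers measure 115 mm over their backs; the gripper's body (75 mm by 178 mm) begins 61 mm behind the grasp point.
Start: joints at [-1.217, 0.091, 1.231, -0, 1.82, -0.057], TCP at [239.607, -550.095, 222.631] pointing down, gripper open.
Joint ranges: [-2.87, 2.87], [-0.86, 2.18], [0.17, 2.46], [-1.51, 4.65], [0.06, 2.69], [-2.65, 2.65]. Speed limits (rad/s): [2.57, 2.57, 3.01, 3.14, 3.14, 3.14].

### API

Orientations are given as a rotation vector (axis times angle).
In Python, from plant import env gives the robot as it stands.
- The arm moves only by the tool carry_out, never from a script. Its arguments are lists of equal length, an entry for each row: "delta_pos": the shift along the tool's x, y, z in cm, a list of three; "rot": the turn, a rotation vector about the tool's x, y, z in rad, a list of three; "fingers": the finger opening in cm, from 0 to 8.78. In form: {"delta_pos": [[x, y, z], ...], "rot": [[rx, ry, rz], ...], "fingers": [fingers, ...]}. A call has 1 to 10 rows; each row is the pose to reach, as a shift and turn from the pose measured when the call began, along the tool's axes at that moment; what a row does not reach only later rows make up. A row lasts 1/12 s, in which the tool goes at most 41.7 mm and 7.16 degrees, less where a joint would pass 70% of its speed; a pose out of reach is approached as far as the arm can. A call with a gripper value outside its range is refused whole. The fingers move at their own pace and stop on an object; the grip force is fixed at half the most. Time passes only in rows, so rows that repeat a pose let the fingers close. It gives the time, the measured TCP pose, the force and the opening at its end, in the units of the state.
- env.state(): the state, without advancing time (a new reading comes with each control period).
- env.camera(name): name is "scene" or "top" or "wrist"; returns the picture (420x560x3 uint8, red, green, blue); there is no depth.
- env.camera_info(name): a dict with "fovy" (degrees; the focal length in pixels is half the picture's height over the tangent of half this angle, whatever the lens; pixels are square), "cx", "cy" (the principal point, pixels), "eye" and "rotation" of the camera in the world; the wrist camera has in their place "tool_from_camera" (4x4, takes a point from camera to tool coordinates, whose origin is the TCP and whose axes are the flange's). Camera axes: x right, y down, z forward; pixel columns grow to the right and rows downward; lengths in mm; the calibration is good to about 2 mm. The wrist camera is an equidistant fisheye: a pixel r from the principal point sees the ray r / f radians off the axis. A picture is of the moment at which its call begins: read the wrist's pose just before it. camera_info takes no time and is no camera call.
- env.close_job(): hands the job in, once; it reports no verdict.
Trained networks look in the newest picture that a camera, given by its name, has taken for a name from the list of things; names that differ only in an ending like _2 or _b are one class to them, and where a whole thing is asked for, a point or a joint stands for the part that bears it (a point fixed in the world has none). Each returns a list of dicts, best first, with "p" (0 to 1); they miss things now and then, are a little off and sometimes report something else, mostly with a low value. They report only what shows in the picture. A call takes as long as a camera call.
- env.search_frame(camera, thing): "position" ([x, y, z] in mm, in world coordinates, good to about 4 mm: the middle of the surface that is visible of it).
The state is a dict: "time": time; "joint_pos": joint angles; "qd": joint speeds; "effort": joint torques, N m; "tcp_pos": TCP position; "orientation": TCP orientation; "ft_force": force on the tool from outside, world axes, zero at the start; "moment": the same for the moment, N m; "grip_width": finger opening in mm.
Only numpy, scipy, OpenCV 4.12 (cv2) and the standard library are available. Lean on these libraries where they do the work, as an engineer would, in place of code of your own. Each camera call takes 0.05 s, during which the arm holds its last target. There are 200 camera calls.

### The job

Two open-topped plywood bays stand side by side on the bench, each with a small bifold door that is partly folded. Open the bay that holds the dowel block: push its door in and fold it right back, both panels together against the side of the bay. Leave the other bay's door and the dowel block where they are.

Things in the scene. Friction and masses are not known exactly. Their poses are not given: they have to be found in the camera images.
- peg_door (a joint): Fold angle (rad) of the bifold door of the bay with the dowel block: 0 flat across the bay's mouth, 1.53 folded right back (end stop). It is how far the jamb panel has turned about its pivot at the left jamb, seen from the robot. Starts partly folded, the fold pointing into the bay, away from the robot; light friction (about 1 N at the fold), stays where left.
- peg_door_fold (a point): Point on that door's upright steel fold pin, on its axis, 140 mm above the bench. The pin is 16 mm across and stands up past the 118 mm high panels to 165 mm. x: the way the fold moves as the door folds open; y: along the jamb panel to its pivot, 110 mm away; z up. The pin thus runs on an arc of 110 mm radius, into the bay and then to its left wall.
- other_door_fold (a point): The same point on the fold pin of the other bay's door, to be left alone. That bay is built alike but holds a stack of white cards; either may stand on the left. Each bay is plywood, fixed, 240 mm deep, 280 mm wide, walls 10 mm thick and 120 mm high, turned up to 18 degrees; its door has two wooden panels, each 110 wide, 10 thick; the second one's free end slides along a floor track.
- peg_block_center (a point): The dowel block, loose: a wooden block 50 x 120 x 45 mm with two rows of five wooden dowels standing 35 mm out of its top (80 mm high in all), at the back of its bay, out of the door's way. The point is at its centre, half-way up; x is along its short side, y along its long side.

How it is judged:
By the outcome, as a careful person would: the job done as asked, in the order asked, and still so for the second after the job is handed in, with the robot touching nothing.
It also fails if it takes over 32 s, if anything falls off the work surface, if the arm or the gripper's body presses on something with over 40 N, if the wrist force passes 120 N, or if a joint passes its speed limit or range.

## Working session

There is one attempt and no reset: what is moved stays moved. The work goes in short steps, Python scripts to look and compute and a tool call to move; the robot and the scene stay as the last step left them, time stands still between calls to the robot, and variables do not carry over. Pictures are saved under pics/ and viewed, about 8 in all and at most 12, crops included, and the job is handed in when it is done.

Besides the shell and the picture viewer there is one more tool, called after ">>>" by a JSON object that holds its "fn" and its "kwargs", one argument or row to a line. carry_out: Moves the arm, as the interface text tells. Its arguments: {"type":"object","properties":{"delta_pos":{"type":"array","items":{"type":"array","items":{"type":"number"}}},"rot":{"type":"array","items":{"type":"array","items":{"type":"number"}}},"fingers":{"type":"array","items":{"type":"number"}}},"required":["delta_pos","rot","fingers"]}

```bash
mkdir -p pics
python3 - <<'E'
from plant import env
import cv2
for c in ("top","scene"):
    im=env.camera(c); cv2.imwrite(f"pics/{c}0.png",im[:,:,::-1])
    i=env.camera_info(c); print(c,i)
    for t in ("peg_door_fold","other_door_fold","peg_block_center","peg_door"):
        print(t,[(round(d["p"],2),[round(float(v)) for v in d["position"]]) for d in env.search_frame(c,t)][:4])
print(env.state())
E
```

```text
top {'fovy': 54.622666274638306, 'cx': 279.9666506441804, 'cy': 209.5970542988481, 'eye': array([390.26990782,  35.52219658, 853.82797335]), 'rotation': array([-2.12440224,  2.13466591, -0.20292702])}
peg_door_fold [(0.77, [440, 207, 114])]
other_door_fold [(0.97, [446, -202, 114])]
peg_block_center [(0.89, [600, 198, 57])]
peg_door [(0.65, [438, 208, 114])]
scene {'fovy': 50.1465083010389, 'cx': 280.2117003852881, 'cy': 207.87743783312015, 'eye': array([ 869.50296435, -563.91420691,  709.09272215]), 'rotation': array([-2.19348154, -0.61019158,  0.26155351])}
peg_door_fold [(0.85, [462, 153, 98])]
other_door_fold [(0.82, [453, -208, 82])]
peg_block_center [(0.96, [613, 196, 57])]
peg_door []
{'time': 0.5, 'joint_pos': array([-1.21667566e+00,  9.10942593e-02,  1.23073944e+00,  8.30409322e-06,
        1.81982128e+00, -5.67081344e-02]), 'qd': array([ 4.16137078e-04, -6.58173445e-04,  5.16042018e-05,  2.06810275e-03,
        1.27652905e-03,  2.07119399e-04]), 'effort': array([-1.16304429e-03, -4.45668876e+01, -4.06092811e+01,  6.96652452e-02,
        1.97769626e-02, -2.76597740e-05]), 'tcp_pos': array([ 239.61596274, -550.06995575,  222.61236254]), 'orientation': array([-3.07548335e+00, -6.40789981e-01,  2.00305441e-06]), 'ft_force': array([ 0.09930777,  0.21174445, -0.41775191]), 'moment': array([ 0.00533579, -0.02664839,  0.02421631]), 'grip_width': 88.08364316233201}
```

View pics/top0.png

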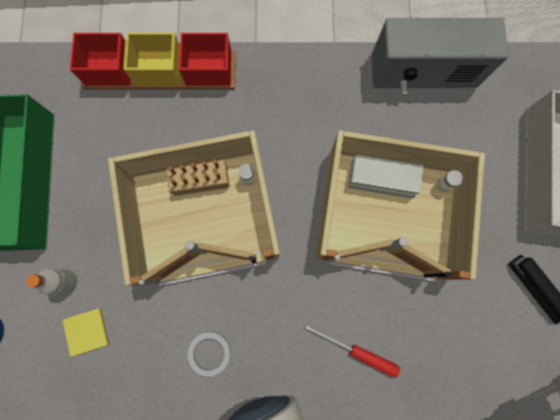

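View pics/scene0.png

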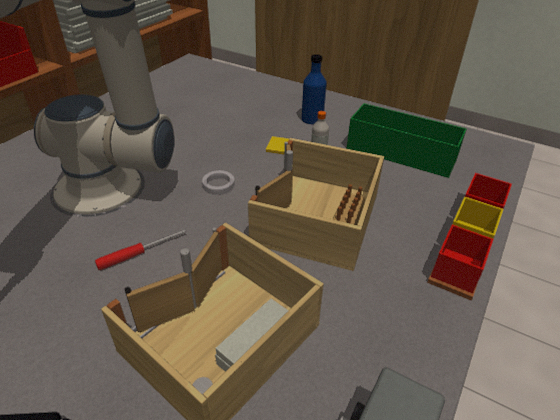

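The top view shows the dowel block in the left bay (block at about 197,176). Its fold pin is near (192,246) and its left jamb near (137,282). I'll zoom in on this door to measure it.

```bash
cat > h.py <<'E'
from plant import env
import numpy as np, cv2
from scipy.spatial.transform import Rotation as R
def onplane(c,uv,z):
    i=env.camera_info(c); f=210/np.tan(np.radians(i["fovy"]/2))
    d=R.from_rotvec(i["rotation"]).apply([(uv[0]-i["cx"])/f,(uv[1]-i["cy"])/f,1])
    return i["eye"]+d*(z-i["eye"][2])/d[2]
def proj(c,p):
    i=env.camera_info(c); f=210/np.tan(np.radians(i["fovy"]/2))
    q=R.from_rotvec(i["rotation"]).inv().apply(np.array(p)-i["eye"])
    return np.array([i["cx"]+f*q[0]/q[2],i["cy"]+f*q[1]/q[2]])
E
python3 - <<'E'
from h import *
im=cv2.imread("pics/top0.png")[120:300,95:295]
cv2.imwrite("pics/crop.png",cv2.resize(im,None,fx=3.3,fy=3.3,interpolation=cv2.INTER_CUBIC))
for n,uv,z in (("pin",(192,244),165),("pivot",(137,281),118),("FL",(129,283),120),("BL",(110,160),120),("BR",(253,133),120),("FR",(276,257),120)): print(n,onplane("top",uv,z).round())
E
```

```text
pin [459. 179. 165.]
pivot [398. 284. 118.]
FL [394. 297. 120.]
BL [621. 347. 120.]
BR [674.  80. 120.]
FR [439.  37. 120.]
```

View pics/crop.png

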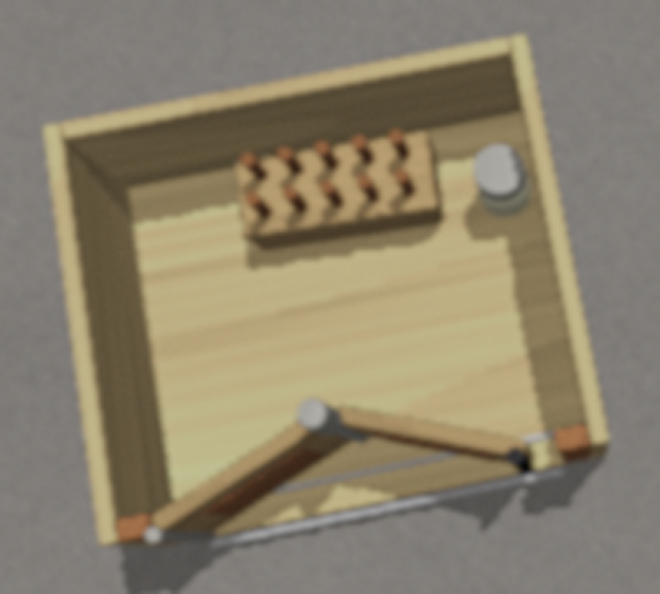

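```bash
cat >> h.py <<'E'
def cmd(p,yaw=None):
    """tool-frame delta cm and rot for world TCP p, jaw(y) axis at yaw deg, tool straight down"""
    s=env.state(); r=R.from_rotvec(s["orientation"])
    d=r.inv().apply(np.array(p)-s["tcp_pos"])/10
    y=np.radians(yaw); ya=np.array([np.cos(y),np.sin(y),0]); best=[]
    for sg in (1,-1):
        Y=sg*ya; Z=np.array([0,0,-1.]); X=np.cross(Y,Z)
        best.append((r.inv()*R.from_matrix(np.c_[X,Y,Z])).as_rotvec().round(3))
    return d.round(2),best
E
python3 - <<'E'
from h import *
P=onplane("top",(190.2,245.2),165); V=onplane("top",(141.4,281.8),118); E=onplane("top",(252.6,258.8),118)
print(P,V,E,np.linalg.norm((P-V)[:2]),np.linalg.norm((P-E)[:2]))
s=env.state(); print(R.from_rotvec(s["orientation"]).as_matrix().round(3))
print(cmd([P[0],P[1],200],32))
E
```

```text
[456.51111776 181.97004559 165.        ] [396.34381485 276.30852575 118.        ] [436.0078413   79.05043352 118.        ] 111.89214976320912 104.94203587608864
[[ 0.917  0.399 -0.   ]
 [ 0.399 -0.917  0.   ]
 [ 0.    -0.    -1.   ]]
(array([ 49.12, -58.45,   2.27]), [array([-0.   , -0.   , -1.718]), array([-0.   ,  0.   ,  1.423])])
```

>>> {"fn": "carry_out", "kwargs": {
  "delta_pos": [
    [25, -29, 0],
    [25, -29, 0],
    [25, -29, 0],
    [25, -29, 0],
    [25, -29, 0],
    [25, -29, 0],
    [25, -29, 0],
    [25, -29, 0],
    [25, -29, 0],
    [25, -29, 0]
  ],
  "rot": [
    [0, 0, -0.86],
    [0, 0, -0.86],
    [0, 0, -0.86],
    [0, 0, -0.86],
    [0, 0, -0.86],
    [0, 0, -0.86],
    [0, 0, -0.86],
    [0, 0, -0.86],
    [0, 0, -0.86],
    [0, 0, -0.86]
  ],
  "fingers": [5, 5, 5, 5, 5, 5, 5, 5, 5, 5]
}}

```text
time: 1.33
tcp_pos: [354.2, -179.7, 223.4]
orientation: [2.523, 1.871, 0.004]
ft_force: [-0.6, 0.3, 1.0]
grip_width: 50.0
```

```bash
python3 -c "
from h import *
print(env.state()['joint_pos'].round(2),cmd([456.5,182,205],32.5))"
```

```text
[-0.56 -0.46  1.72  0.    1.89 -0.26] (array([37.58, -0.71,  1.91]), [array([ 0.003, -0.001, -0.862]), array([-1.00e-03, -3.00e-03,  2.28e+00])])
```

>>> {"fn": "carry_out", "kwargs": {
  "delta_pos": [
    [37.6, -0.7, 1.9],
    [37.6, -0.7, 1.9],
    [37.6, -0.7, 1.9],
    [37.6, -0.7, 1.9],
    [37.6, -0.7, 1.9],
    [37.6, -0.7, 1.9],
    [37.6, -0.7, 1.9],
    [37.6, -0.7, 1.9],
    [37.6, -0.7, 1.9],
    [37.6, -0.7, 1.9]
  ],
  "rot": [
    [0, 0, -0.86],
    [0, 0, -0.86],
    [0, 0, -0.86],
    [0, 0, -0.86],
    [0, 0, -0.86],
    [0, 0, -0.86],
    [0, 0, -0.86],
    [0, 0, -0.86],
    [0, 0, -0.86],
    [0, 0, -0.86]
  ],
  "fingers": [5, 5, 5, 5, 5, 5, 5, 5, 5, 5]
}}

```text
time: 2.17
tcp_pos: [457.0, 186.9, 203.6]
orientation: [-1.506, -2.756, -0.004]
ft_force: [-0.9, 0.1, -0.3]
grip_width: 50.0
```

>>> {"fn": "carry_out", "kwargs": {
  "delta_pos": [
    [0, 0, 0],
    [0, 0, 0]
  ],
  "rot": [
    [0, 0, 0],
    [0, 0, 0]
  ],
  "fingers": [5, 5]
}}

```text
time: 2.33
tcp_pos: [457.0, 187.0, 203.1]
orientation: [-1.504, -2.757, -0.002]
ft_force: [0.4, -0.6, 0.4]
grip_width: 49.8
```

Run:
```python
from h import *
s=env.state(); im=env.camera("wrist"); cv2.imwrite("pics/w1.png",im[:,:,::-1])
print(s["joint_pos"].round(2),s["tcp_pos"],cmd([456.5,182,130],32.5))
i=env.camera_info("wrist"); print(i)
f=210/np.tan(np.radians(i["fovy"]/2)); T=i["tool_from_camera"]
for p in ([456.5,182,165],[396.3,276.3,118]):
    t=R.from_rotvec(s["orientation"]).inv().apply(np.array(p)-s["tcp_pos"])
    c=T[:3,:3].T@(t-T[:3,3]); th=np.arctan2(np.hypot(c[0],c[1]),c[2]); u=c[:2]/np.hypot(c[0],c[1])
    print(np.array([i["cx"],i["cy"]])+f*th*u)
for d in env.search_frame("wrist","peg_door_fold"): print(d)
```

```text
[ 0.32 -0.2   1.54  0.    1.8  -0.25] [456.98447796 187.01965312 203.06242894] (array([-0.33, -0.28,  7.34]), [array([ 0.001, -0.001,  0.003]), array([ 2.000e-03,  2.000e-03, -3.139e+00])])
{'fovy': 65.70646984690485, 'cx': 271.82610499245067, 'cy': 204.6034057649906, 'tool_from_camera': array([[ 7.91164543e-04, -9.54899286e-01, -2.96928827e-01,
         8.07885939e+01],
       [ 9.99998530e-01,  1.20713342e-03, -1.21755594e-03,
        -5.33198813e-01],
       [ 1.52107600e-03, -2.96927427e-01,  9.54898837e-01,
        -1.62276470e+02],
       [ 0.00000000e+00,  0.00000000e+00,  0.00000000e+00,
         1.00000000e+00]])}
[268.26250646 236.80339426]
[269.33487159  71.27551364]
{'position': [448.8, 190.3, 114.9], 'p': 0.92}
```

View pics/w1.png

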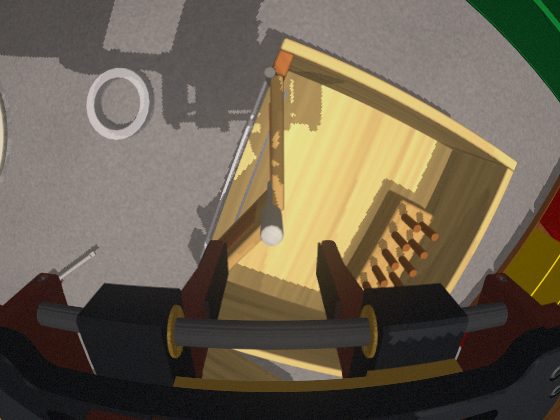

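The wrist view shows the pin top at (271,235), where I predicted (268,237), and the pivot at (270,73), which also matches. The pin sits between the jaws, so I'll descend and close loosely around it to cage it.

>>> {"fn": "carry_out", "kwargs": {
  "delta_pos": [
    [-0.2, -0.1, 2.5],
    [-0.2, -0.1, 5],
    [-0.2, -0.1, 7.3],
    [-0.2, -0.1, 7.3],
    [-0.2, -0.1, 7.3],
    [-0.2, -0.1, 7.3],
    [-0.2, -0.1, 7.3],
    [-0.2, -0.1, 7.3],
    [-0.2, -0.1, 7.3]
  ],
  "rot": [
    [0, 0, 0],
    [0, 0, 0],
    [0, 0, 0],
    [0, 0, 0],
    [0, 0, 0],
    [0, 0, 0],
    [0, 0, 0],
    [0, 0, 0],
    [0, 0, 0]
  ],
  "fingers": [5, 5, 5, 5, 2.4, 2.4, 2.4, 2.4, 2.4]
}}

```text
time: 3.18
tcp_pos: [458.0, 183.8, 132.3]
orientation: [1.508, 2.754, 0.006]
ft_force: [0.7, -0.9, -0.7]
grip_width: 24.4
```

Run:
```python
from h import *
s=env.state(); print(s["tcp_pos"],s["ft_force"],s["grip_width"])
V=np.array([396.3,276.3]);
for k in np.linspace(0,1,9):
    a=-57.5+k*67; p=V+110*np.array([np.cos(np.radians(a)),np.sin(np.radians(a))])
    d,b=cmd([*p,130],a+90); print(round(a,1),p.round(),d,b[0])
```

```text
[458.01086623 183.7512096  132.25094711] [ 0.74062525 -0.94894866 -0.70450556] 24.42705036709903
-57.5 [455. 184.] [ 0.12 -0.23  0.22] [ 0.004 -0.001  0.002]
-49.1 [468. 193.] [0.24 1.37 0.23] [ 0.004 -0.    -0.144]
-40.8 [480. 204.] [0.58 2.94 0.24] [ 0.004 -0.    -0.291]
-32.4 [489. 217.] [1.15 4.44 0.24] [ 0.004  0.    -0.437]
-24.0 [497. 232.] [1.94 5.84 0.25] [ 0.004  0.001 -0.583]
-15.6 [502. 247.] [2.92 7.11 0.26] [ 0.004  0.001 -0.729]
-7.2 [505. 262.] [4.07 8.23 0.26] [ 0.004  0.001 -0.875]
1.1 [506. 278.] [5.38 9.17 0.27] [ 0.004  0.002 -1.021]
9.5 [505. 294.] [6.8  9.91 0.27] [ 0.004  0.002 -1.168]
```

>>> {"fn": "carry_out", "kwargs": {
  "delta_pos": [
    [0.1, 0.6, 0.1],
    [0.2, 1.4, 0.1],
    [0.4, 2.1, 0.1],
    [0.6, 2.9, 0.1],
    [0.9, 3.7, 0.1],
    [1.2, 4.4, 0.1],
    [1.5, 5.2, 0.1],
    [1.9, 5.8, 0.1],
    [1.9, 5.8, 0.1]
  ],
  "rot": [
    [0, 0, -0.07],
    [0, 0, -0.14],
    [0, 0, -0.22],
    [0, 0, -0.29],
    [0, 0, -0.36],
    [0, 0, -0.44],
    [0, 0, -0.51],
    [0, 0, -0.58],
    [0, 0, -0.58]
  ],
  "fingers": [2.4, 2.4, 2.4, 2.4, 2.4, 2.4, 2.4, 2.4, 2.4]
}}

```text
time: 3.93
tcp_pos: [497.1, 231.9, 131.8]
orientation: [0.652, 3.07, 0.006]
ft_force: [-0.4, -0.1, 0.1]
grip_width: 23.9
```

Run:
```python
from h import *
s=env.state(); im=env.camera("top")[120:300,80:300,::-1]; cv2.imwrite("pics/t2.png",cv2.resize(im,None,fx=3,fy=3))
V=np.array([396.3,276.3]);
for k in np.linspace(0,1,9):
    a=-24+k*35.5; p=V+110*np.array([np.cos(np.radians(a)),np.sin(np.radians(a))])
    d,b=cmd([*p,130],a+90); print(round(a,1),p.round(),d,b[0])
```

```text
-24.0 [497. 232.] [0.   0.   0.18] [ 0.004  0.002 -0.003]
-19.6 [500. 239.] [0.04 0.85 0.18] [ 0.004  0.002 -0.081]
-15.1 [502. 248.] [0.14 1.7  0.19] [ 0.004  0.002 -0.158]
-10.7 [504. 256.] [0.31 2.54 0.19] [ 0.004  0.002 -0.236]
-6.2 [506. 264.] [0.54 3.36 0.19] [ 0.004  0.002 -0.313]
-1.8 [506. 273.] [0.83 4.16 0.19] [ 0.004  0.003 -0.391]
2.6 [506. 281.] [1.19 4.93 0.2 ] [ 0.004  0.003 -0.468]
7.1 [505. 290.] [1.6  5.67 0.2 ] [ 0.003  0.003 -0.545]
11.5 [504. 298.] [2.07 6.38 0.2 ] [ 0.003  0.003 -0.623]
```

View pics/t2.png

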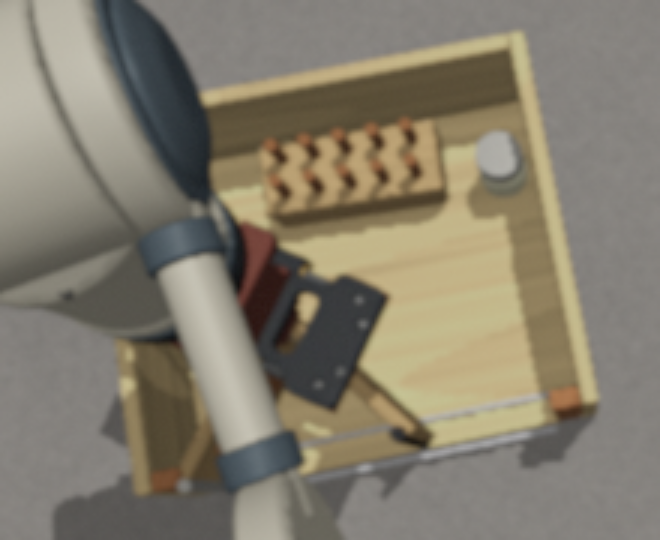

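The door is folding: its free end has moved along the track to about (420,437) in the crop. I'll continue to near the stop.

>>> {"fn": "carry_out", "kwargs": {
  "delta_pos": [
    [0.0, 0.8, 0.1],
    [0.1, 1.7, 0.1],
    [0.3, 2.5, 0.1],
    [0.5, 3.4, 0.1],
    [0.8, 4.2, 0.1],
    [1.2, 4.9, 0.1],
    [1.4, 5.3, 0.1],
    [1.6, 5.7, 0.1],
    [1.7, 5.9, 0.1],
    [1.7, 5.9, 0.1]
  ],
  "rot": [
    [0, 0, -0.08],
    [0, 0, -0.16],
    [0, 0, -0.24],
    [0, 0, -0.31],
    [0, 0, -0.39],
    [0, 0, -0.47],
    [0, 0, -0.51],
    [0, 0, -0.55],
    [0, 0, -0.57],
    [0, 0, -0.57]
  ],
  "fingers": [2.4, 2.4, 2.4, 2.4, 2.4, 2.4, 2.4, 2.4, 2.4, 2.4]
}}

```text
time: 4.82
tcp_pos: [505.4, 292.4, 131.2]
orientation: [-0.231, 3.129, 0.005]
ft_force: [1.2, -0.1, 0.4]
grip_width: 23.9
```

>>> {"fn": "carry_out", "kwargs": {
  "delta_pos": [
    [0, 0.1, 0],
    [0, 0.2, 0],
    [0, 0.3, 0],
    [0, 0.3, 0]
  ],
  "rot": [
    [0, 0, 0],
    [0, 0, 0],
    [0, 0, 0],
    [0, 0, 0]
  ],
  "fingers": [2.4, 2.4, 2.4, 2.4]
}}

```text
time: 5.15
tcp_pos: [505.1, 295.4, 131.4]
orientation: [-0.229, 3.129, 0.005]
ft_force: [0.2, -0.7, 0.4]
grip_width: 24.0
```

>>> {"fn": "carry_out", "kwargs": {
  "delta_pos": [
    [0, 0.1, 0],
    [0, 0.2, 0],
    [0, 0.2, 0]
  ],
  "rot": [
    [0, 0, 0],
    [0, 0, 0],
    [0, 0, 0]
  ],
  "fingers": [2.4, 2.4, 2.4]
}}

```text
time: 5.4
tcp_pos: [504.8, 297.5, 131.4]
orientation: [-0.229, 3.129, 0.005]
ft_force: [0.5, 0.7, 0.5]
grip_width: 23.7
```

>>> {"fn": "carry_out", "kwargs": {
  "delta_pos": [
    [0, 0.1, 0],
    [0, 0.2, 0],
    [0, 0.2, 0]
  ],
  "rot": [
    [0, 0, 0],
    [0, 0, 0],
    [0, 0, 0]
  ],
  "fingers": [2.4, 2.4, 2.4]
}}

```text
time: 5.65
tcp_pos: [504.7, 298.5, 131.4]
orientation: [-0.228, 3.129, 0.001]
ft_force: [-0.3, -5.0, 0.8]
grip_width: 24.0
```

Contact at about −5 N suggests the stop. I'll press slightly more to confirm it, then open and lift.

>>> {"fn": "carry_out", "kwargs": {
  "delta_pos": [
    [0, 0.1, 0],
    [0, 0.2, 0],
    [0, 0.2, 0]
  ],
  "rot": [
    [0, 0, 0],
    [0, 0, 0],
    [0, 0, 0]
  ],
  "fingers": [2.4, 2.4, 2.4]
}}

```text
time: 5.9
tcp_pos: [504.7, 298.5, 131.3]
orientation: [-0.225, 3.13, -0.005]
ft_force: [0.7, -8.8, 2.0]
grip_width: 24.3
```

>>> {"fn": "carry_out", "kwargs": {
  "delta_pos": [
    [0, 0, 0],
    [0, 0, 0],
    [0, 0, 0],
    [0, 0, 0],
    [0, 0, -3],
    [0, 0, -6],
    [0, 0, -9],
    [0, 0, -9]
  ],
  "rot": [
    [0, 0, 0],
    [0, 0, 0],
    [0, 0, 0],
    [0, 0, 0],
    [0, 0, 0],
    [0, 0, 0],
    [0, 0, 0],
    [0, 0, 0]
  ],
  "fingers": [4.5, 4.5, 4.5, 4.5, 4.5, 4.5, 4.5, 4.5]
}}

```text
time: 6.57
tcp_pos: [505.8, 300.0, 229.1]
orientation: [-0.225, 3.12, 0.003]
ft_force: [0.7, 1.3, 1.9]
grip_width: 45.3
```

```bash
python3 -c "
from h import *
print(cmd([370,60,230],60))"
```

```text
(array([ 16.88, -21.8 ,  -0.34]), [array([0.005, 0.013, 0.668]), array([-0.017,  0.007, -2.474])])
```

>>> {"fn": "carry_out", "kwargs": {
  "delta_pos": [
    [17, -22, 0],
    [17, -22, 0],
    [17, -22, 0],
    [17, -22, 0],
    [17, -22, 0],
    [17, -22, 0],
    [17, -22, 0],
    [17, -22, 0],
    [17, -22, 0]
  ],
  "rot": [
    [0, 0, 0.6],
    [0, 0, 0.6],
    [0, 0, 0.6],
    [0, 0, 0.6],
    [0, 0, 0.6],
    [0, 0, 0.6],
    [0, 0, 0.6],
    [0, 0, 0.6],
    [0, 0, 0.6]
  ],
  "fingers": [4.5, 4.5, 4.5, 4.5, 4.5, 4.5, 4.5, 4.5, 4.5]
}}

```text
time: 7.32
tcp_pos: [369.1, 57.4, 227.0]
orientation: [0.71, 3.045, 0.011]
ft_force: [1.4, 0.1, -0.5]
grip_width: 45.1
```

Run:
```python
from h import *
im=env.camera("top"); cv2.imwrite("pics/t3.png",cv2.resize(im[120:300,90:490,::-1],None,fx=2,fy=2))
for t in ("peg_door_fold","other_door_fold","peg_block_center"): print(t,env.search_frame("top",t)[:1])
V=np.array([396.3,276.3])
for a in (80,84,87.7):
    t=np.radians(a-78.6); print(a,(proj("top",[*(V+110*np.array([np.cos(t),np.sin(t)])),165])-[90,120])*2)
```

```text
peg_door_fold [{'position': [463.7, 281.8, 117.3], 'p': 0.68}]
other_door_fold [{'position': [446.6, -201.4, 115.2], 'p': 0.86}]
peg_block_center [{'position': [601.9, 195.0, 55.6], 'p': 0.89}]
80 [ 88.89366544 192.87240361]
84 [ 79.88275063 193.43476017]
87.7 [ 71.5608731  194.50273477]
```

View pics/t3.png

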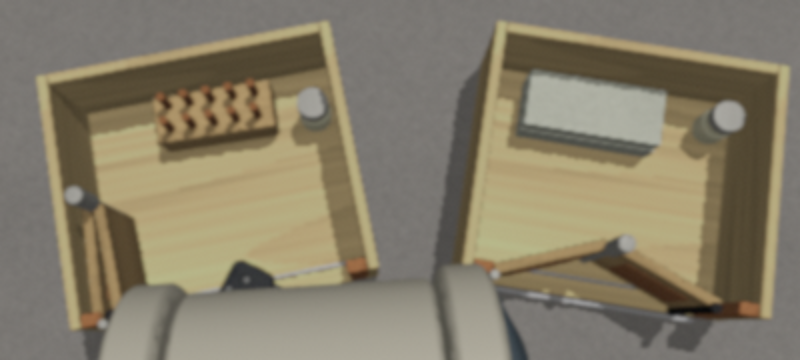

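The pin is at (74,194), against (71.6,194.5) predicted for full fold. Both panels lie together at the left wall. The other door and the block haven't moved.

```bash
python3 -c "
from h import *
print(env.state()['time'],env.close_job())"
```

```text
the job is handed in; nothing more can be done
7.5167 None
```

The bay holding the dowel block, the left one, is open: its door is folded right back, with both panels together against the left wall. I handed the job in at 7.5 s with the arm clear of everything.

I caged the fold pin loosely between the fingers above the walls and followed its arc around. I stopped when the pin no longer moved and the force at the wrist rose to about 9 N, well under the limits, then released it and lifted away.

- **Door angle:** in the last top view the pin was within about 1 px of where full fold should put it. That reads as roughly 1.51 rad against the 1.53 rad stop, which is within measuring error.
- **Dowel block:** the network puts it within 4 mm of where it started, which is its own error.
- **Other door:** its fold is within 1–2 mm of where it started.
- **One reading that disagreed:** the final network position for the moved fold, about (464, 282, 117), doesn't match the pin seen in the picture. It reports the middle of the visible surface, so I relied on the picture and the force at the stop.

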